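# Turn the salsa carousel to the plate

### The job

Slowly spin the salsa carousel by pushing on its rim with the fingertips until the pot with the red lid faces the waiting plate squarely, on the straight line between the carousel's centre and the middle of the plate, then let the carousel stand. Do not touch the pots: they stay upright in their places on the carousel and ride round with it; the plate, the cups and the bottle stay where they are.

Things in the scene. Friction and masses are not known exactly. Their poses are not given: they have to be found in the camera images.
- carousel: round wooden turntable, 350 mm diameter, turns endlessly either way; light drag (0.08 N m), stops soon when let go. Deck 40 mm above the counter; black rubber rim 160 to 175 mm off centre, flat top 45 mm above the counter. A fingertip pressed on the rim with a few N and moved along it turns it by friction. Six pots ride on it, 60 degrees apart. Origin: underside centre, on the axis, z up
- foot: the turntable's fixed black round foot under the disc, 230 mm in diameter, 22 mm high. Origin: on the turning axis, at counter height. Its -x axis points level from the turning axis to the centre of the plate, wherever the plate lies
- pot_red: dark stone-grey salsa pot with a RED lid; 66 mm diameter, 59 mm tall with its small lid knob, 0.18 to 0.35 kg, standing loose on the deck, its axis 92 mm from the carousel's centre. Origin: centre of its underside, z up; its yaw means nothing. This is the pot to bring round to the plate
- pot_white: dark stone-grey salsa pot with a white lid; 66 mm diameter, 59 mm tall with its small lid knob, 0.18 to 0.35 kg, standing loose on the deck, its axis 92 mm from the carousel's centre. Origin: centre of its underside, z up; its yaw means nothing
- pot_green: dark stone-grey salsa pot with a green lid; 66 mm diameter, 59 mm tall with its small lid knob, 0.18 to 0.35 kg, standing loose on the deck, its axis 92 mm from the carousel's centre. Origin: centre of its underside, z up; its yaw means nothing
- pot_yellow: dark stone-grey salsa pot with a yellow lid; 66 mm diameter, 59 mm tall with its small lid knob, 0.18 to 0.35 kg, standing loose on the deck, its axis 92 mm from the carousel's centre. Origin: centre of its underside, z up; its yaw means nothing
- pot_blue: dark stone-grey salsa pot with a blue lid; 66 mm diameter, 59 mm tall with its small lid knob, 0.18 to 0.35 kg, standing loose on the deck, its axis 92 mm from the carousel's centre. Origin: centre of its underside, z up; its yaw means nothing
- pot_black: dark stone-grey salsa pot with a black lid; 66 mm diameter, 59 mm tall with its small lid knob, 0.18 to 0.35 kg, standing loose on the deck, its axis 92 mm from the carousel's centre. Origin: centre of its underside, z up; its yaw means nothing
- plate: the waiting taco plate, white with a blue edge, 160 mm diameter, 18 mm high, flat on the counter beside the carousel on the robot's right (centre 272 to 290 mm from the turning axis, 28 to 81 degrees round from the -x towards the -y direction). Origin: centre of its underside. Leave it where it is
- cups: bystander: stack of nested white and blue cups, 77 mm in diameter, 122 mm tall, standing on the counter, at least 45 mm clear of the rim, left of the carousel or beyond it on the right. Origin: centre of its underside
- squeeze: bystander: amber squeeze bottle with a white nozzle, 60 mm in diameter, 170 mm tall, standing on the counter, at least 45 mm clear of the rim, left of the carousel or beyond it on the right. Origin: centre of its underside
Mind the look-alikes: they are no part of the job. What is shaped like the pot_white but pink is not meant.

How it is judged:
By the outcome, as a careful person would: the job done as asked, in the order asked, and still so for the second after the job is handed in, with the robot touching nothing.
It also fails if it takes over 48 s, if anything falls off the work surface, if the arm or the gripper's body presses on something with over 40 N, if the wrist force passes 120 N, or if a joint passes its speed limit or range.

### The arm

A 6-joint arm with a two-finger parallel gripper is mounted at the origin on the work surface. World frame = base frame: x ahead of the robot, y to its left, z up, the work surface at z = 0. Lengths are in m, angles in degrees, forces in N, time in s.
With the tool pointing down it reaches from about 0.325 to 0.85 m from the base axis. Payload 4.4 kg.
Tool frame: the origin (TCP) lies midway between the tips of the shut fingers; the grasp point (between the pads) lies 19 mm behind it; z points along the fingers, y is the direction in which the jaws open and shut (so a half turn about z gives the same grasp; the last joint's range is limited). The gripper opens to 94 mm and grips with 3 to 60 N. Pads are 16 mm wide; open, the fingers measure 119 mm over their backs; the gripper's body (75 mm by 177 mm) begins 78 mm behind the grasp point.
Start: joints at [67.237, 11.837, 88.321, -0, 79.842, -8.623], TCP at [0.14, 0.558, 0.205] pointing down, gripper open.
Joint ranges: [-156.59, 156.59], [-49.26, 127.26], [12.9, 141.05], [-63.56, 243.56], [4.71, 150.69], [-161.64, 161.64]. Speed limits (degrees/s): [159.86, 159.86, 180, 180, 180, 180].

### API

Orientations are given as [roll, pitch, yaw] about the fixed x, y, z axes, in that order (R = Rz(yaw) Ry(pitch) Rx(roll)).
In Python, from workcell import observe, camera, hand_in, masks_of gives the robot as it stands. The module is installed in compiled form; this text tells all that it offers.
- The arm moves only by the tool servo_tool, never from a script. Its arguments are lists of equal length, an entry for each row: "slide": the shift along the tool's x, y, z in mm, a list of three; "rot": the turn, a rotation vector about the tool's x, y, z in degrees, a list of three; "hand": the finger opening in mm, from 0 to 94. A call has exactly 8 rows; each row is the pose to reach, as a shift and turn from the pose commanded when the call began, along the tool's axes at that moment; what a row does not reach only later rows make up. A row lasts 1/12 s, in which the tool goes at most 41.7 mm and 7.16 degrees, less where a joint would pass 70% of its speed; a pose out of reach is approached as far as the arm can. A call with a gripper value outside its range is refused whole. The fingers move at their own pace and stop on an object; "force" is the grip in N (left out, the last holds). Time passes only in rows, so rows that repeat a pose let the fingers close, or fill a call up. It gives the time, the measured TCP pose, the force and the opening at its end, in the units of the state.
- observe(): the state, without advancing time (a new reading comes with each control period).
- camera(name): name is "side" or "top"; returns a dict with "color" (400x640x3 uint8, blue, green, red), "intrinsics" (3x3 intrinsics, pixels), "T" (4x4, takes a point from camera to world coordinates). Camera axes: x right, y down, z forward; pixel columns grow to the right and rows downward; lengths in m; the calibration is good to about 2 mm. A picture is of the moment at which its call begins. There is no depth.
- hand_in(): hands the job in, once; it reports no verdict.
Trained networks look in the newest picture that a camera, given by its name, has taken for a name from the list of things; names that differ only in an ending like _2 or _b are one class to them, and where a whole thing is asked for, a point or a joint stands for the part that bears it (a point fixed in the world has none). Each returns a list of dicts, best first, with "conf" (0 to 1); they miss things now and then, are a little off and sometimes report something else, mostly with a low value. They report only what shows in the picture. A call takes as long as a camera call. They do not tell look-alikes from the thing itself.
- masks_of(camera, label): "mask" (400x640 bool, what is visible of it) and "at" ([column, row] in pixels, amid what is visible of it).
The state is a dict: "clock": time; "qpos": joint angles; "qd": joint speeds; "effort": joint torques, N m; "tcp_pos": TCP position; "tool_rot": TCP orientation; "ft_force": force on the tool from outside, world axes, zero at the start; "moment": the same for the moment, N m; "opening": finger opening in m.
Only numpy, scipy, OpenCV 4.12 (cv2) and the standard library are available. Lean on these libraries where they do the work, as an engineer would, in place of code of your own. Each camera call takes 0.05 s, during which the arm holds its last target.

## Working session

There is one attempt and no reset: what is moved stays moved. The work goes in short steps, Python scripts to look and compute and a tool call to move; the robot and the scene stay as the last step left them, time stands still between calls to the robot, and variables do not carry over. Pictures are saved under pics/ and viewed, and the job is handed in when it is done.

Besides the shell and the picture viewer there is one more tool, called after ">>>" as name(argument=value, ...), one argument or row to a line, values as JSON. servo_tool: Moves the arm, as the interface text tells. Its arguments: {"type":"object","properties":{"slide":{"type":"array"},"rot":{"type":"array"},"hand":{"type":"array"},"force":{"type":"number"}},"required":["slide","rot","hand"]}

```bash
mkdir -p pics; cat > h.py <<'E'
import numpy as np,cv2
from workcell import observe,camera,hand_in,masks_of
def ray(c,u,v,z):
    K=np.array(c["intrinsics"]);T=np.array(c["T"])
    d=T[:3,:3]@np.linalg.solve(K,[u,v,1]);o=T[:3,3]
    return o+d*(z-o[2])/d[2]
def proj(c,p):
    K=np.array(c["intrinsics"]);T=np.array(c["T"])
    q=K@(T[:3,:3].T@(np.asarray(p)-T[:3,3]));return q[:2]/q[2]
E
python3 - <<'E'
from h import *
print(observe())
for n in ["top","side"]:
    c=camera(n);cv2.imwrite(f"pics/{n}0.png",c["color"]);print(n,np.round(c["T"],3).tolist(),np.array(c["intrinsics"]).round(1).tolist())
    for l in ["carousel","foot","plate","pot_red","pot_white","pot_green","pot_yellow","pot_blue","pot_black","cups","squeeze"]:
        for m in masks_of(n,l)[:2]:
            print(l,round(m["conf"],2),np.round(m["at"],1),m["mask"].sum(), ray(c,*m["at"],{"carousel":.04,"plate":.015}.get(l,.09)).round(3))
print(observe()["clock"])
E
```

```text
{'clock': 0.0, 'qpos': array([ 6.72373226e+01,  1.18838307e+01,  8.84030705e+01, -4.94046026e-04,
        7.98420413e+01, -8.62167351e+00]), 'qd': array([-0.11775017, -0.01254693,  0.04793157,  0.04302152, -0.02290176,
       -0.03297067]), 'effort': array([ 8.04767615e-05, -3.70851052e+01, -2.81427813e+01,  6.98837126e-02,
        3.58877191e-02, -1.62721458e-04]), 'tcp_pos': array([0.14016535, 0.5568296 , 0.20430928]), 'tool_rot': array([-1.79872442e+02, -1.88490738e-02,  1.65859063e+02]), 'ft_force': array([ 0.19184992,  0.41783421, -0.09189997]), 'moment': array([-0.001009  ,  0.00137765, -0.05395215]), 'opening': 0.09422368523445807}
top [[-0.018, -0.993, 0.115, 0.437], [-1.0, 0.017, -0.011, 0.068], [0.009, -0.115, -0.993, 1.035], [0.0, 0.0, 0.0, 1.0]] [[409.3, 0.0, 319.0], [0.0, 409.3, 193.2], [0.0, 0.0, 1.0]]
carousel 0.7 [305.6 161.4] 12155 [0.632 0.089 0.04 ]
carousel 0.68 [342.  136.1] 579 [ 0.694 -0.002  0.04 ]
plate 0.65 [391.9 240.5] 3256 [ 0.434 -0.121  0.015]
pot_red 0.95 [273.6 136.6] 601 [0.682 0.163 0.09 ]
pot_white 0.86 [178.7 239. ] 619 [0.446 0.381 0.09 ]
pot_whi
[... 640 characters left out ...]
[0.624 0.138 0.04 ]
carousel 0.33 [268.  180.3] 639 [ 0.688 -0.045  0.04 ]
foot 0.18 [321.2 207.9] 710 [0.548 0.095 0.09 ]
plate 0.94 [366.8 168.5] 1904 [ 0.44  -0.134  0.015]
pot_red 0.92 [252.5 234.5] 750 [0.68  0.177 0.09 ]
pot_white 0.95 [324.3 207.9] 745 [0.541 0.095 0.09 ]
pot_white 0.73 [367.9 365.5] 1427 [0.459 0.425 0.09 ]
pot_green 0.7 [266.  180.2] 617 [0.679 0.012 0.09 ]
pot_yellow 0.6 [299.1 237.7] 843 [0.586 0.18  0.09 ]
pot_blue 0.96 [236.2 206.5] 676 [0.729 0.1   0.09 ]
pot_black 0.86 [307.7 186.8] 634 [0.581 0.03  0.09 ]
pot_black 0.74 [252.  232.9] 845 [0.681 0.173 0.09 ]
cups 0.55 [238.8 205.3] 694 [0.724 0.096 0.09 ]
squeeze 0.96 [273.2 337.3] 2222 [0.608 0.39  0.09 ]
1.2
```

View pics/top0.png

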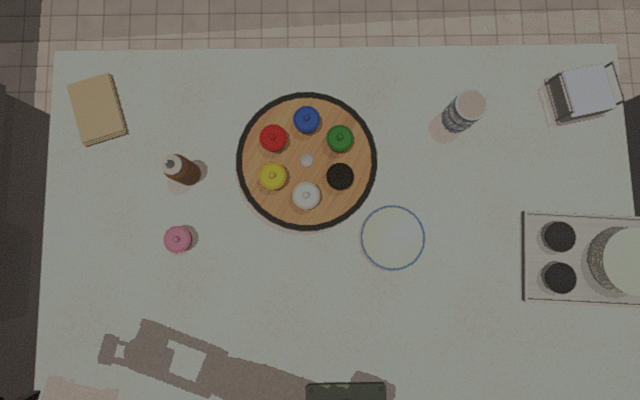

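View pics/side0.png

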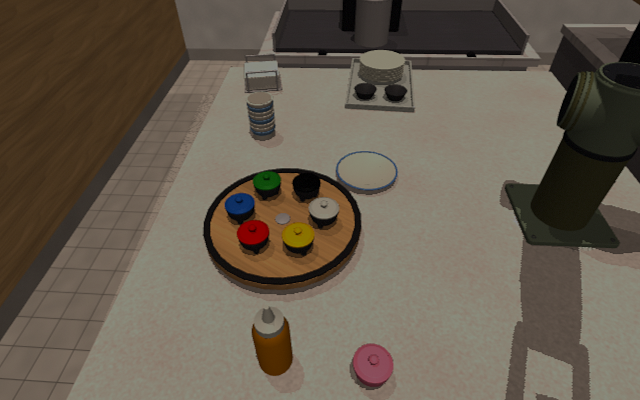

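The top view shows the red lid at (273,137), clockwise-adjacent to blue (307,119) and yellow (272,177), with the plate at (393,238). In red-lid terms, the other lids it could be taken for are pink (178,239) on the counter and the other five on the disc. The red lid at (273,137) top / (253,235) side is on the carousel, so that's the one. Next I'll measure accurately and take a close crop.

```bash
cat >> h.py <<'E'
def lid(c,name,col):
    hsv=cv2.cvtColor(c["color"],cv2.COLOR_BGR2HSV);h,s,v=cv2.split(hsv)
    m={"red":((h<6)|(h>174))&(s>170)&(v>70),"yellow":(abs(h.astype(int)-27)<6)&(s>180)&(v>90),"blue":(abs(h.astype(int)-112)<12)&(s>150)&(v>50),"green":(abs(h.astype(int)-60)<15)&(s>120)&(v>30)}[col].astype(np.uint8)
    n,l,st,ce=cv2.connectedComponentsWithStats(m)
    i=1+np.argmax(st[1:,4]);return ce[i],st[i,4],l==i
def rimcentre(c,zr=.045):
    g=c["color"].max(2)
    m=(g<40).astype(np.uint8)
    n,l,st,ce=cv2.connectedComponentsWithStats(m)
    return st,l
E
python3 - <<'E'
from h import *
from scipy.optimize import least_squares
cs={n:camera(n) for n in ["top","side"]}
crop=cs["top"]["color"][80:240,150:440];cv2.imwrite("pics/crop1.png",cv2.resize(crop,None,fx=2.7,fy=2.7))
def circ(P):
    f=lambda p:np.hypot(P[:,0]-p[0],P[:,1]-p[1])-p[2]
    r=least_squares(f,[*P.mean(0),.1],loss="soft_l1",f_scale=.002);return r.x,np.std(r.fun)
for n,c in cs.items():
    for l,z in [("carousel",.045),("plate",.018)]:
        ms=masks_of(n,l)
        m=ms[0]["mask"].astype(np.uint8)
        ct=max(cv2.findContours(m,0,1)[0],key=cv2.contourArea)
        ct=cv2.convexHull(ct)[:,0]
        P=np.array([ray(c,u,v,z)[:2] for u,v in ct]);print(n,l,circ(P),len(P))
    for k in ["red","yellow","blue","green"]:
        ce,a,_=lid(c,n,k);print(n,k,ce.round(1),a,ray(c,*ce,.09).round(4)[:2])
print(observe()["clock"])
E
```

```text
top carousel (array([0.63441101, 0.08565299, 0.17452377]), np.float64(0.0007702881350348895)) 60
top plate (array([ 0.4415364 , -0.12323077,  0.08002629]), np.float64(0.0007226441877517733)) 30
top red [272.7 137.5] 551 [0.6803 0.1648]
top yellow [284.  172.5] 2 [0.5962 0.1388]
top blue [304.8 110.7] 49 [0.7443 0.0882]
top green [339.3 138. ] 498 [0.6767 0.0076]
side carousel (array([0.63360789, 0.09011945, 0.17718468]), np.float64(0.0024911206328319677)) 47
side plate (array([ 0.44022669, -0.12884088,  0.07946774]), np.float64(0.0007772597824418293)) 29
side red [252.5 231.9] 608 [0.6811 0.17  ]
side yellow [297.6 234.9] 576 [0.5901 0.173 ]
side blue [239.1 203.6] 461 [0.7245 0.0909]
side green [266.2 180.2] 417 [0.6782 0.0118]
1.5
```

View pics/crop1.png

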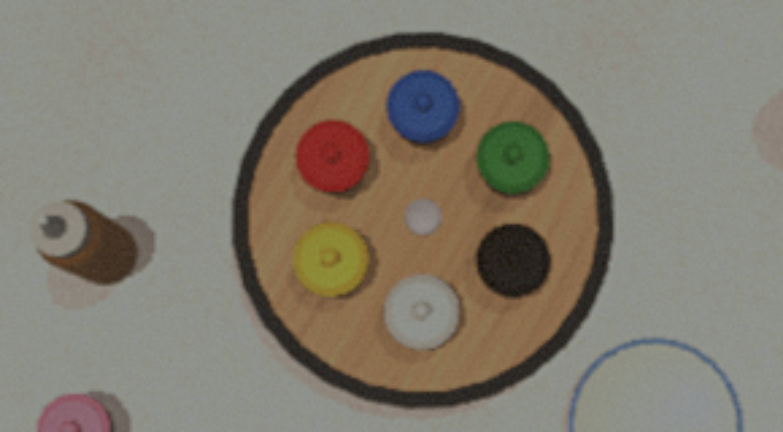

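Centre (0.634, 0.086), plate direction 227.3°, red at 59.9°, so it needs about +167.4° counterclockwise. I'll press on the left rim and sweep it through the side nearest the robot.

>>> servo_tool(
  slide=[
    [-36,-12.6,0],
    [-72,-25.2,0],
    [-108,-37.8,0],
    [-144,-50.4,0],
    [-180,-63,0],
    [-216,-75.6,0],
    [-252,-88.2,0],
    [-288,-100.8,0],
  ],
  rot=[
    [0,0,6.5],
    [0,0,13],
    [0,0,19.5],
    [0,0,26],
    [0,0,32.5],
    [0,0,39],
    [0,0,45.5],
    [0,0,52],
  ],
  hand=[0,0,0,0,0,0,0,0],
  force=20,
)

```text
clock: 2.17
tcp_pos: [0.3965, 0.3883, 0.2057]
tool_rot: [180.0, -0.0, 113.5]
ft_force: [0.2, 0.8, -0.2]
opening: 0.0446
```

>>> servo_tool(
  slide=[
    [-28,18,8],
    [-56,36,17],
    [-84,54,27],
    [-112,72,38],
    [-140,90,50],
    [-168,108,62],
    [-196,126,74],
    [-210.6,136.3,85],
  ],
  rot=[
    [0,0,3],
    [0,0,6],
    [0,0,9],
    [0,0,12],
    [0,0,15],
    [0,0,18],
    [0,0,21],
    [0,0,23.6],
  ],
  hand=[0,0,0,0,0,0,0,0],
)

```text
clock: 2.83
tcp_pos: [0.6079, 0.2493, 0.1197]
tool_rot: [179.9, 0.0, 90.0]
ft_force: [-0.7, -0.1, -0.5]
opening: 0.0003
```

>>> servo_tool(
  slide=[
    [0,0,20],
    [0,0,40],
    [0,0,56],
    [0,0,65],
    [0,0,70],
    [0,0,72],
    [0,0,73],
    [0,0,73],
  ],
  rot=[
    [0,0,0],
    [0,0,0],
    [0,0,0],
    [0,0,0],
    [0,0,0],
    [0,0,0],
    [0,0,0],
    [0,0,0],
  ],
  hand=[0,0,0,0,0,0,0,0],
)

```text
clock: 3.5
tcp_pos: [0.6057, 0.2524, 0.0485]
tool_rot: [179.9, -0.0, 90.3]
ft_force: [0.4, -0.3, -0.7]
opening: 0.0006
```

```bash
python3 - <<'E'
from h import *
c=camera("top");cv2.imwrite("pics/t2.png",c["color"]);
s=camera("side");cv2.imwrite("pics/s2.png",cv2.resize(s["color"][130:400,150:450],None,fx=2,fy=2))
o=observe();print(o["clock"],o["tcp_pos"],o["tool_rot"],o["ft_force"])
E
```

```text
3.6 [0.60584317 0.2523868  0.04879026] [ 1.79871706e+02 -3.18521530e-02  9.02743075e+01] [0.19986673 0.40469112 0.32590753]
```

View pics/s2.png

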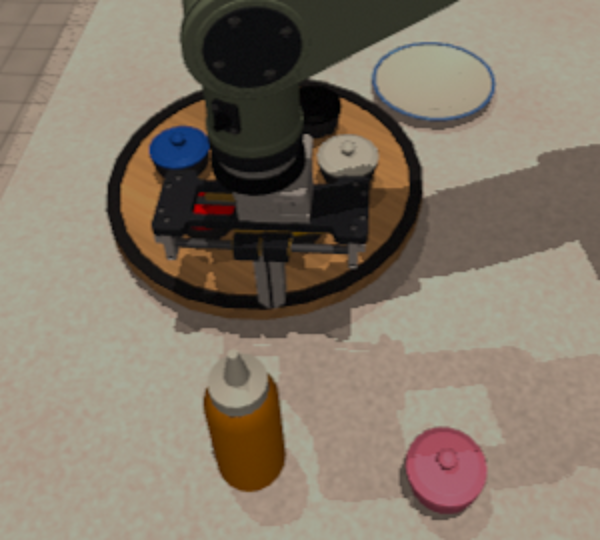

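View pics/t2.png

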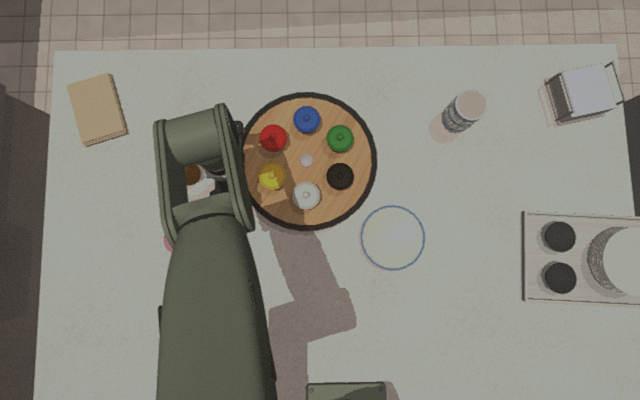

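The fingertips hover over the rim at (270,295) in the side crop, well away from the bottle and pots. Now I'll press gently.

>>> servo_tool(
  slide=[
    [0,0,1],
    [0,0,2],
    [0,0,3],
    [0,0,4],
    [0,0,5],
    [0,0,5],
    [0,0,5],
    [0,0,5],
  ],
  rot=[
    [0,0,0],
    [0,0,0],
    [0,0,0],
    [0,0,0],
    [0,0,0],
    [0,0,0],
    [0,0,0],
    [0,0,0],
  ],
  hand=[0,0,0,0,0,0,0,0],
)

```text
clock: 4.27
tcp_pos: [0.6074, 0.2525, 0.0453]
tool_rot: [179.7, -0.1, 90.3]
ft_force: [0.5, -0.1, 6.3]
opening: 0.0002
```

```bash
cat > plan.py <<'E'
import numpy as np
C=np.array([.6344,.0857]);R=.1688;y=np.radians(90.2)
tx=np.array([np.cos(y),np.sin(y)]);ty=np.array([np.sin(y),-np.cos(y)])
steps=[.6,1.2,1.8,2.2]+[2.5]*4+[2.5]*32
a=100.2;k=0
P=lambda a:C+R*np.array([np.cos(np.radians(a)),np.sin(np.radians(a))])
for call in range(5):
    p0=P(a);rows=[]
    for _ in range(8):
        a+=steps[k];k+=1;d=(P(a)-p0)*1000
        rows.append([round(float(d@tx),1),round(float(d@ty),1),0])
    print(round(a,1),P(a).round(4),rows)
E
python3 plan.py
```

```text
116.0 [0.5604 0.2374] [[-0.3, -1.7, 0], [-1.0, -5.2, 0], [-2.2, -10.4, 0], [-3.8, -16.6, 0], [-6.0, -23.7, 0], [-8.4, -30.6, 0], [-11.2, -37.5, 0], [-14.3, -44.2, 0]]
136.0 [0.513 0.203] [[-3.3, -6.6, 0], [-7.0, -13.0, 0], [-10.9, -19.2, 0], [-15.1, -25.3, 0], [-19.5, -31.2, 0], [-24.2, -36.8, 0], [-29.1, -42.3, 0], [-34.3, -47.5, 0]]
156.0 [0.4802 0.1544] [[-5.4, -5.0, 0], [-11.0, -9.8, 0], [-16.8, -14.3, 0], [-22.8, -18.6, 0], [-29.0, -22.6, 0], [-35.3, -26.3, 0], [-41.8, -29.8, 0], [-48.5, -33.0, 0]]
176.0 [0.466  0.0975] [[-6.8, -2.9, 0], [-13.7, -5.4, 0], [-20.7, -7.7, 0], [-27.8, -9.7, 0], [-35.0, -11.3, 0], [-42.2, -12.7, 0], [-49.5, -13.7, 0], [-56.8, -14.4, 0]]
196.0 [0.4721 0.0392] [[-7.4, -0.4, 0], [-14.7, -0.4, 0], [-22.1, -0.2, 0], [-29.4, 0.4, 0], [-36.7, 1.3, 0], [-44.0, 2.5, 0], [-51.2, 4.1, 0], [-58.3, 5.9, 0]]
```

>>> servo_tool(
  slide=[
    [-0.3,-1.7,0],
    [-1.0,-5.2,0],
    [-2.2,-10.4,0],
    [-3.8,-16.6,0],
    [-6.0,-23.7,0],
    [-8.4,-30.6,0],
    [-11.2,-37.5,0],
    [-14.3,-44.2,0],
  ],
  rot=[
    [0,0,0],
    [0,0,0],
    [0,0,0],
    [0,0,0],
    [0,0,0],
    [0,0,0],
    [0,0,0],
    [0,0,0],
  ],
  hand=[0,0,0,0,0,0,0,0],
)

```text
clock: 4.93
tcp_pos: [0.5632, 0.2385, 0.0452]
tool_rot: [179.7, -0.1, 90.3]
ft_force: [0.5, 0.9, 7.0]
opening: 0.0005
```

>>> servo_tool(
  slide=[
    [-3.3,-6.6,0],
    [-7.0,-13.0,0],
    [-10.9,-19.2,0],
    [-15.1,-25.3,0],
    [-19.5,-31.2,0],
    [-24.2,-36.8,0],
    [-29.1,-42.3,0],
    [-34.3,-47.5,0],
  ],
  rot=[
    [0,0,0],
    [0,0,0],
    [0,0,0],
    [0,0,0],
    [0,0,0],
    [0,0,0],
    [0,0,0],
    [0,0,0],
  ],
  hand=[0,0,0,0,0,0,0,0],
)

```text
clock: 5.6
tcp_pos: [0.5158, 0.204, 0.0452]
tool_rot: [179.7, -0.1, 90.3]
ft_force: [-0.0, 0.7, 8.8]
opening: 0.0006
```

```bash
cat > chk.py <<'E'
from h import *
import sys
for n in ["side","top"]:
    c=camera(n);o=observe()
    cv2.imwrite(f"pics/{n}_{o['clock']:.2f}.png",c["color"])
    C={"top":np.array([.6344,.0857]),"side":np.array([.6336,.0901])}[n]
    for k in ["red","green"]:
        try:
            ce,a,_=lid(c,n,k);p=ray(c,*ce,.09)[:2]-C
            print(n,k,a,ce.round(1),"ang",round(np.degrees(np.arctan2(p[1],p[0]))%360,1),"r",round(np.hypot(*p),4))
        except Exception as e: print(n,k,e)
print(o["clock"],o["tcp_pos"].round(4),o["ft_force"].round(1))
E
python3 chk.py
```

```text
side red 561 [275.9 238.6] ang 91.2 r 0.0948
side green 456 [246.8 191.4] ang 334.8 r 0.0904
top red 444 [268.8 158. ] ang 92.0 r 0.0886
top green 478 [322.1 122.5] ang 334.6 r 0.089
5.7 [0.515  0.2033 0.0452] [-2.3  1.2  8.5]
```

No slip: green moved +36.2° for a 35.8° finger sweep. I'll continue.

>>> servo_tool(
  slide=[
    [-5.4,-5.0,-0.3],
    [-11.0,-9.8,-0.6],
    [-16.8,-14.3,-0.9],
    [-22.8,-18.6,-1],
    [-29.0,-22.6,-1],
    [-35.3,-26.3,-1],
    [-41.8,-29.8,-1],
    [-48.5,-33.0,-1],
  ],
  rot=[
    [0,0,0],
    [0,0,0],
    [0,0,0],
    [0,0,0],
    [0,0,0],
    [0,0,0],
    [0,0,0],
    [0,0,0],
  ],
  hand=[0,0,0,0,0,0,0,0],
)

```text
clock: 6.37
tcp_pos: [0.4821, 0.1545, 0.0452]
tool_rot: [179.8, -0.1, 90.3]
ft_force: [0.7, 0.4, 6.5]
opening: 0.0007
```

>>> servo_tool(
  slide=[
    [-6.8,-2.9,0],
    [-13.7,-5.4,0],
    [-20.7,-7.7,0],
    [-27.8,-9.7,0],
    [-35.0,-11.3,0],
    [-42.2,-12.7,0],
    [-49.5,-13.7,0],
    [-56.8,-14.4,0],
  ],
  rot=[
    [0,0,0],
    [0,0,0],
    [0,0,0],
    [0,0,0],
    [0,0,0],
    [0,0,0],
    [0,0,0],
    [0,0,0],
  ],
  hand=[0,0,0,0,0,0,0,0],
)

```text
clock: 7.03
tcp_pos: [0.4681, 0.0973, 0.0452]
tool_rot: [179.8, -0.0, 90.3]
ft_force: [-0.3, 0.6, 8.8]
opening: 0.0005
```

```bash
python3 chk.py; sed -i 's/^a=100.2;k=0/a=196.0;k=8/' plan.py; python3 plan.py
```

```text
side red 610 [307.  230.4] ang 131.2 r 0.0929
side green 511 [238.1 210.6] ang 14.0 r 0.0915
top red 518 [276.8 182.7] ang 131.4 r 0.0935
top green 484 [296.8 120.2] ang 14.1 r 0.0896
7.1333 [0.468  0.0963 0.0452] [-1.6 -0.6  8.7]
216.0 [ 0.4978 -0.0135] [[-7.0, 2.2, 0], [-14.0, 4.6, 0], [-20.8, 7.4, 0], [-27.5, 10.4, 0], [-34.1, 13.8, 0], [-40.5, 17.4, 0], [-46.7, 21.3, 0], [-52.8, 25.5, 0]]
236.0 [ 0.54   -0.0542] [[-5.9, 4.4, 0], [-11.6, 9.1, 0], [-17.0, 14.1, 0], [-22.3, 19.2, 0], [-27.3, 24.6, 0], [-32.1, 30.2, 0], [-36.6, 36.0, 0], [-40.9, 42.0, 0]]
256.0 [ 0.5936 -0.0781] [[-4.0, 6.2, 0], [-7.7, 12.5, 0], [-11.2, 19.0, 0], [-14.4, 25.7, 0], [-17.2, 32.5, 0], [-19.8, 39.4, 0], [-22.1, 46.4, 0], [-24.0, 53.5, 0]]
276.0 [ 0.652  -0.0822] [[-1.7, 7.2, 0], [-3.0, 14.4, 0], [-4.0, 21.7, 0], [-4.7, 29.0, 0], [-5.1, 36.4, 0], [-5.1, 43.8, 0], [-4.9, 51.1, 0], [-4.3, 58.5, 0]]Traceback (most recent call last):
  File "plan.py", line 10, in <module>
    a+=steps[k];k+=1;d=(P(a)-p0)*1000
       ~~~~~^^^
IndexError: list index out of range
```

>>> servo_tool(
  slide=[
    [-7.4,-0.4,-0.3],
    [-14.7,-0.4,-0.6],
    [-22.1,-0.2,-0.9],
    [-29.4,0.4,-1],
    [-36.7,1.3,-1],
    [-44.0,2.5,-1],
    [-51.2,4.1,-1],
    [-58.3,5.9,-1],
  ],
  rot=[
    [0,0,0],
    [0,0,0],
    [0,0,0],
    [0,0,0],
    [0,0,0],
    [0,0,0],
    [0,0,0],
    [0,0,0],
  ],
  hand=[0,0,0,0,0,0,0,0],
)

```text
clock: 7.8
tcp_pos: [0.4735, 0.0384, 0.0452]
tool_rot: [179.9, 0.0, 90.2]
ft_force: [-0.1, 0.4, 7.0]
opening: 0.0004
```

>>> servo_tool(
  slide=[
    [-7.0,2.2,0],
    [-14.0,4.6,0],
    [-20.8,7.4,0],
    [-27.5,10.4,0],
    [-34.1,13.8,0],
    [-40.5,17.4,0],
    [-46.7,21.3,0],
    [-52.8,25.5,0],
  ],
  rot=[
    [0,0,0],
    [0,0,0],
    [0,0,0],
    [0,0,0],
    [0,0,0],
    [0,0,0],
    [0,0,0],
    [0,0,0],
  ],
  hand=[0,0,0,0,0,0,0,0],
)

```text
clock: 8.47
tcp_pos: [0.4991, -0.0143, 0.0452]
tool_rot: [179.9, 0.0, 90.2]
ft_force: [1.1, 2.0, 6.4]
opening: 0.0004
```

```bash
python3 chk.py
```

```text
side red 530 [322.6 211.5] ang 170.3 r 0.0909
side green 590 [248.5 229.5] ang 52.6 r 0.0933
top red 573 [301.8 194.9] ang 172.4 r 0.0923
top green 489 [274.9 134.4] ang 54.2 r 0.0911
8.5667 [ 0.4999 -0.0152  0.0452] [ 0.3 -1.2  6.7]
```

>>> servo_tool(
  slide=[
    [-5.9,4.4,0],
    [-11.6,9.1,0],
    [-17.0,14.1,0],
    [-22.3,19.2,0],
    [-27.3,24.6,0],
    [-32.1,30.2,0],
    [-36.6,36.0,0],
    [-40.9,42.0,0],
  ],
  rot=[
    [0,0,0],
    [0,0,0],
    [0,0,0],
    [0,0,0],
    [0,0,0],
    [0,0,0],
    [0,0,0],
    [0,0,0],
  ],
  hand=[0,0,0,0,0,0,0,0],
)

```text
clock: 9.23
tcp_pos: [0.5411, -0.0545, 0.0452]
tool_rot: [180.0, -0.0, 90.3]
ft_force: [0.6, 1.4, 8.2]
opening: 0.0005
```

>>> servo_tool(
  slide=[
    [-4.0,6.2,0],
    [-7.7,12.5,0],
    [-11.2,19.0,0],
    [-14.4,25.7,0],
    [-17.2,32.5,0],
    [-19.4,38.0,0],
    [-20.5,41.7,0],
    [-20.5,41.7,0],
  ],
  rot=[
    [0,0,0],
    [0,0,0],
    [0,0,0],
    [0,0,0],
    [0,0,0],
    [0,0,0],
    [0,0,0],
    [0,0,0],
  ],
  hand=[0,0,0,0,0,0,0,0],
)

```text
clock: 9.9
tcp_pos: [0.5837, -0.0752, 0.0452]
tool_rot: [179.9, 0.0, 90.2]
ft_force: [1.0, 0.1, 6.8]
opening: 0.0004
```

```bash
python3 chk.py
```

```text
side red 449 [319.6 193.4] ang 206.6 r 0.0895
side green 630 [273.3 238.2] ang 87.9 r 0.094
top red 566 [324.8 190.3] ang 206.9 r 0.0915
top green 487 [267.4 155.6] ang 88.4 r 0.0918
10.0 [ 0.5832 -0.0751  0.0453] [0.  0.8 6.3]
```

```bash
cat > fit.py <<'E'
from h import *
import glob
from scipy.optimize import least_squares
for n in ["top","side"]:
    c=dict(camera(n));pts=[];lab=[]
    for f in sorted(glob.glob(f"pics/{n}_*.png"))+[f"pics/{n}0.png"]:
        c["color"]=cv2.imread(f)
        for k in ["red","green"]:
            ce,a,_=lid(c,n,k)
            if a<400: continue
            pts.append(ray(c,*ce,.09)[:2]);lab.append((f,k,a))
    P=np.array(pts)
    r=least_squares(lambda p:np.hypot(P[:,0]-p[0],P[:,1]-p[1])-p[2],[.634,.086,.092],loss="soft_l1",f_scale=.001)
    print(n,"centre",r.x.round(4))
    for q,l,e in zip(P,lab,r.fun):
        d=q-r.x[:2];print(l,round(np.degrees(np.arctan2(d[1],d[0]))%360,1),round(e*1000,1))
E
python3 fit.py
```

```text
top centre [0.633  0.0869 0.0908]
('pics/top_10.00.png', 'red', np.int32(566)) 208.0 -0.0
('pics/top_10.00.png', 'green', np.int32(487)) 87.5 -0.1
('pics/top_5.70.png', 'red', np.int32(444)) 91.1 -3.4
('pics/top_5.70.png', 'green', np.int32(478)) 334.4 0.1
('pics/top_7.13.png', 'red', np.int32(518)) 131.2 0.9
('pics/top_7.13.png', 'green', np.int32(484)) 13.1 -0.0
('pics/top_8.57.png', 'red', np.int32(573)) 173.0 -0.1
('pics/top_8.57.png', 'green', np.int32(489)) 53.1 0.2
('pics/top0.png', 'red', np.int32(548)) 58.7 0.4
('pics/top0.png', 'green', np.int32(516)) 298.8 -0.1
side centre [0.6339 0.0926 0.0912]
('pics/side_5.65.png', 'red', np.int32(561)) 91.4 1.1
('pics/side_5.65.png', 'green', np.int32(456)) 333.3 -0.1
('pics/side_7.08.png', 'red', np.int32(610)) 132.4 0.0
('pics/side_7.08.png', 'green', np.int32(511)) 12.5 -0.6
('pics/side_8.52.png', 'red', np.int32(530)) 171.9 -0.4
('pics/side_8.52.png', 'green', np.int32(590)) 51.8 -0.1
('pics/side_9.95.png', 'red', np.int32(449)) 207.9 -0.3
('pics/side_9.95.png', 'green', np.int32(630)) 88.1 0.3
('pics/side0.png', 'red', np.int32(609)) 58.6 -0.5
('pics/side0.png', 'green', np.int32(416)) 298.7 0.9
```

```bash
ls pics; python3 -c "
import cv2,glob
f=sorted(glob.glob('pics/top_*.png'),key=lambda s:float(s[9:-4]))[-1];print(f);cv2.imwrite('pics/cr3.png',cv2.resize(cv2.imread(f)[80:280,220:450],None,fx=2.9,fy=2.9))"
```

```text
crop1.png
s2.png
side0.png
side_5.65.png
side_7.08.png
side_8.52.png
side_9.95.png
t2.png
top0.png
top_10.00.png
top_5.70.png
top_7.13.png
top_8.57.png
pics/top_10.00.png
```

View pics/cr3.png

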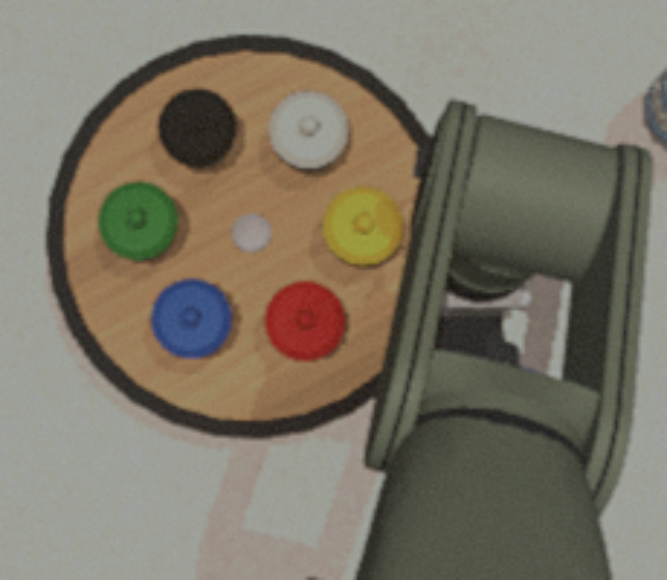

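```bash
cat > pl.py <<'E'
from h import *
from scipy.optimize import least_squares
for n in ["top","side"]:
    c=dict(camera(n));img=cv2.imread(f"pics/{n}0.png");T=np.array(c["T"])
    # rim: dark ring pixels vs. initial centre, radial edge search with fixed radii
    g=cv2.GaussianBlur(img,(0,0),.7).max(2).astype(np.float32)
    C0=np.array([.6344,.0857]) if n=="top" else np.array([.6338,.0895])
    def prof(a,rs,z):
        uv=np.array([proj(c,[C0[0]+r*np.cos(a),C0[1]+r*np.sin(a),z]) for r in rs],np.float32)
        return cv2.remap(g,uv[:,0].reshape(1,-1),uv[:,1].reshape(1,-1),1)[0]
    for half in ["all","far"]:
        pts=[];z=.045
        cam=T[:2,3];ad=np.arctan2(*(C0-cam)[::-1])
        for a in np.linspace(0,2*np.pi,120,endpoint=False):
            if half=="far" and np.cos(a-ad)<0.0: continue
            rs=np.arange(.166,.186,.0005);p=prof(a,rs,z);d=np.diff(p);i=d.argmax()
            if d[i]>3: pts.append(C0+rs[i]*np.array([np.cos(a),np.sin(a)]))
        P=np.array(pts)
        r=least_squares(lambda p:np.hypot(*(P-p).T)-.175,C0,loss="soft_l1",f_scale=.001)
        r2=least_squares(lambda p:np.hypot(*(P-p[:2]).T)-p[2],[*C0,.175],loss="soft_l1",f_scale=.001)
        print(n,half,len(P),"fixed r",r.x.round(4),np.std(r.fun).round(4),"free",r2.x.round(4))
        for pc in ([.4415,-.1232],[.4402,-.1288]) if 0 else ([[.4415,-.1232]] if n=="top" else [[.4402,-.1288]]):
            d=np.array(pc)-r.x;print("   plate dir",np.degrees(np.arctan2(d[1],d[0]))%360,np.hypot(*d))
E
python3 pl.py
```

```text
top all 120 fixed r [0.635  0.0872] 0.0007 free [0.6349 0.0872 0.1731]
   plate dir 227.39631976528392 0.28585292823705555
top far 60 fixed r [0.6325 0.0871] 0.0011 free [0.6351 0.0872 0.1729]
   plate dir 227.74422726599414 0.2840747588436057
side all 120 fixed r [0.6349 0.085 ] 0.0034 free [0.635  0.085  0.1746]
   plate dir 227.6803233643354 0.2892156975247625
side far 60 fixed r [0.635  0.0851] 0.0013 free [0.6355 0.0827 0.173 ]
   plate dir 227.68141294467864 0.2893263762641686
```

>>> servo_tool(
  slide=[
    [-1.3,4.3,0],
    [-3.1,11.5,0],
    [-5.0,20.2,0],
    [-6.4,29.0,0],
    [-7.3,37.8,0],
    [-7.8,46.7,0],
    [-7.9,53.2,0],
    [-7.7,57.4,0],
  ],
  rot=[
    [0,0,0],
    [0,0,0],
    [0,0,0],
    [0,0,0],
    [0,0,0],
    [0,0,0],
    [0,0,0],
    [0,0,0],
  ],
  hand=[0,0,0,0,0,0,0,0],
)

```text
clock: 10.87
tcp_pos: [0.6407, -0.0827, 0.0452]
tool_rot: [179.9, 0.1, 90.3]
ft_force: [-0.5, -2.2, 6.9]
opening: 0.0004
```

```bash
sleep 0; python3 chk.py; python3 fit.py | grep -E "centre|1[01]\.[0-9]+\.png"
```

```text
side red 433 [312.4 185.7] ang 226.1 r 0.0899
side green 625 [288.7 237.3] ang 106.5 r 0.0939
top red 573 [335.2 182.1] ang 226.5 r 0.0911
top green 485 [269.1 168.4] ang 107.6 r 0.0923
10.9667 [ 0.641  -0.0827  0.0452] [ 1.1 -1.2  7.1]
top centre [0.6329 0.0868 0.0908]
('pics/top_10.00.png', 'red', np.int32(566)) 207.9 -0.1
('pics/top_10.00.png', 'green', np.int32(487)) 87.5 -0.1
('pics/top_10.97.png', 'red', np.int32(573)) 227.6 0.1
('pics/top_10.97.png', 'green', np.int32(485)) 106.9 -0.0
side centre [0.6338 0.0925 0.0913]
('pics/side_10.92.png', 'red', np.int32(433)) 227.1 0.4
('pics/side_10.92.png', 'green', np.int32(625)) 107.1 0.3
```

Red is at about 227.2° against a target of about 227.5°. I'll lift straight off and re-check with a clear view.

>>> servo_tool(
  slide=[
    [0,0,-2],
    [0,0,-5],
    [0,0,-12],
    [0,0,-25],
    [0,0,-45],
    [0,0,-70],
    [0,0,-100],
    [0,0,-130],
  ],
  rot=[
    [0,0,0],
    [0,0,0],
    [0,0,0],
    [0,0,0],
    [0,0,0],
    [0,0,0],
    [0,0,0],
    [0,0,0],
  ],
  hand=[0,0,0,0,0,0,0,0],
)

```text
clock: 11.73
tcp_pos: [0.6391, -0.0817, 0.1759]
tool_rot: [-179.9, -0.0, 90.3]
ft_force: [-0.0, -1.0, 0.2]
opening: 0.0006
```

>>> servo_tool(
  slide=[
    [-30,0,-5],
    [-60,0,-10],
    [-95,0,-15],
    [-130,-5,-20],
    [-165,-10,-20],
    [-200,-20,-20],
    [-230,-30,-20],
    [-250,-40,-20],
  ],
  rot=[
    [0,0,0],
    [0,0,0],
    [0,0,0],
    [0,0,0],
    [0,0,0],
    [0,0,0],
    [0,0,0],
    [0,0,0],
  ],
  hand=[0,0,0,0,0,0,0,0],
)

```text
clock: 12.4
tcp_pos: [0.5999, -0.3353, 0.1953]
tool_rot: [180.0, 0.1, 90.1]
ft_force: [0.7, 0.3, -0.6]
opening: 0.0005
```

```bash
python3 chk.py; python3 fit.py | grep -E "centre|1[0-9]\.[0-9]+\.png"; python3 - <<'E'
from h import *
from scipy.optimize import least_squares
for n in ["top","side"]:
    c=camera(n);cv2.imwrite(f"pics/{n}f.png",c["color"])
    for l,z in [("carousel",.045),("plate",.018)]:
        m=masks_of(n,l)[0]["mask"].astype(np.uint8)
        ct=cv2.convexHull(max(cv2.findContours(m,0,1)[0],key=cv2.contourArea))[:,0]
        P=np.array([ray(c,u,v,z)[:2] for u,v in ct])
        r=least_squares(lambda p:np.hypot(*(P-p[:2]).T)-p[2],[*P.mean(0),.1],loss="soft_l1",f_scale=.002).x
        print(n,l,r.round(4))
E
```

```text
side red 433 [312.3 185.7] ang 226.1 r 0.0897
side green 621 [288.7 237.3] ang 106.5 r 0.0939
top red 565 [335.  182.4] ang 225.9 r 0.0911
top green 495 [269.  168.4] ang 107.6 r 0.0923
12.5 [ 0.599  -0.336   0.1951] [0.9 0.7 0.5]
top centre [0.6329 0.0868 0.0908]
('pics/top_10.00.png', 'red', np.int32(566)) 207.9 -0.1
('pics/top_10.00.png', 'green', np.int32(487)) 87.5 -0.1
('pics/top_10.97.png', 'red', np.int32(573)) 227.6 0.1
('pics/top_10.97.png', 'green', np.int32(485)) 106.9 -0.0
('pics/top_12.50.png', 'red', np.int32(565)) 227.1 0.1
('pics/top_12.50.png', 'green', np.int32(495)) 106.9 0.0
side centre [0.6338 0.0925 0.0914]
('pics/side_10.92.png', 'red', np.int32(433)) 227.1 0.4
('pics/side_10.92.png', 'green', np.int32(625)) 107.0 0.3
('pics/side_12.45.png', 'red', np.int32(433)) 227.1 0.2
('pics/side_12.45.png', 'green', np.int32(621)) 107.0 0.3
top carousel [0.6341 0.0858 0.1741]
top plate [ 0.4416 -0.124   0.0793]
side carousel [0.6333 0.089  0.179 ]
side plate [ 0.4417 -0.1284  0.0797]
```

View pics/topf.png

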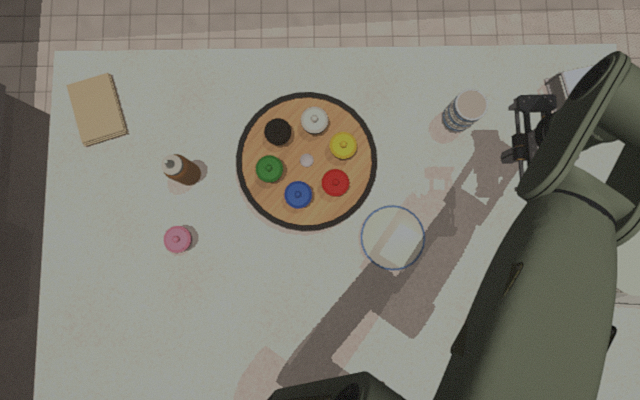

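View pics/sidef.png

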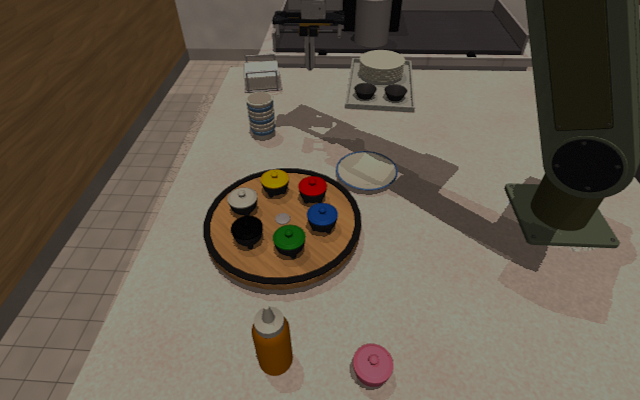

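The red lid at (335,182) in the top view lies on the line from the hub (306,160) to the plate centre (393,238). All six pots are upright, and the bottle, cups and plate haven't moved. The arm is clear, so I'm handing in.

```bash
python3 -c "
from h import *
print(observe()['qd'].round(1));print(hand_in())"
```

```text
[-0.3  0.  -0.  -0.   0.  -0.1]
the job is handed in; nothing more can be done
None
```

I turned the carousel about 168° counterclockwise with one fingertip sweep along the rim, pressing with 6–9 N, then lifted off and moved the arm clear. I handed the job in at about 13 s.

- **Alignment:** the red pot ended at about 227.1° round the axis. The two cameras put the plate's direction at 227.4–227.7°, so the remaining error is about 0.5°, or under 1 mm at the pot.
- **Standing still:** the angle stayed within 0.5° (camera noise) before and after I let go.
- **Everything else:** all six pots are upright in their places. The plate, cups and bottle look unmoved in the last pictures.
- **Disagreements between checks:**
  - The rim and pot-circle fits put the carousel's centre 1–7 mm apart, up to 7 mm in the side camera, so I took the pot angle from the pots' own circle. The rim-centre angles, not used, read about 226° for the red pot.
  - One mid-sweep reading of the red lid was partly hidden by the arm and didn't fit the rest.

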